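# Run the purge from the bench control rail

## Robot

A 7-joint arm with a two-finger parallel gripper is mounted at the origin on the work surface; the furniture and walls round the work are solid. World frame = base frame: x ahead of the robot, y to its left, z up, the work surface at z = 0. Lengths are in m, angles in rad, forces in N, time in s.
With the tool pointing down it reaches from about 0.425 to 0.875 m from the base axis. Payload 8.4 kg.
Tool frame: the origin (TCP) lies between the finger pads; the fingertips stand 22 mm ahead of it and the grasp point (between the pads) lies 3 mm ahead of it (bot.tips_ahead is the distance from the TCP to the fingertips, in m); x points along the fingers, z is the direction in which the jaws open and shut, and the axes are right-handed (so a half turn about x gives the same grasp; the last joint's range is limited). The gripper opens to 87 mm and grips with 3 to 60 N. Pads are 19 mm wide; open, the fingers measure 117 mm over their backs; the gripper's body (75 mm by 190 mm) begins 51 mm behind the grasp point.
Start: joints at [-1.326, 0.333, 0.04, 1.465, -0.013, 1.343, -0.059], TCP at [0.219, 0.612, 0.245] pointing down, gripper open.
Joint ranges: [-2.58, 2.58], [-0.38, 2.09], [-1.3, 1.39], [0.25, 2.4], [-1.5, 4.64], [0.08, 2.09], [-2.65, 2.65]. Speed limits (rad/s): [2.22, 2.22, 2.79, 2.79, 3.14, 3.14, 3.14].

## Interface

Orientations are given as [roll, pitch, yaw] about the fixed x, y, z axes, in that order (R = Rz(yaw) Ry(pitch) Rx(roll)).
In Python, from workcell import bot, imaging gives the robot as it stands.
- The arm moves only by the tool carry_out, never from a script. Its argument "targets" is a list of rows, each an object with "fingers": the opening, from 0 (shut) to 1 (fully open); "delta_pos": the shift along the tool's x, y, z in cm, a list of three; "yaw": the turn about the tool's x in rad. In form: [{"fingers": fingers, "delta_pos": [tx, ty, tz], "yaw": yaw}, ...]. A call has 1 to 10 rows; each row shifts and turns the commanded pose from where the row before left it, along the tool's axes as they then stand; what a row does not reach is not made up. A row lasts 1/10 s, in which the tool goes at most 50 mm and 8.59 degrees, less where a joint would pass 70% of its speed; a pose out of reach is approached as far as the arm can. A call with a gripper value outside its range is refused whole. The fingers move at their own pace and stop on an object; the grip force is fixed at half the most. Time passes only in rows, so rows that do not move let the fingers close. It gives the time, the measured TCP pose, the force and the opening at its end, in the units of the state.
- bot.state(): the state, without advancing time (a new reading comes with each control period).
- imaging.snapshot(name): name is "side" or "top"; returns a dict with "pixels" (400x640x3 uint8, red, green, blue), "mtx" (3x3 intrinsics, pixels), "pose" (4x4, takes a point from camera to world coordinates). Camera axes: x right, y up, looking along -z (the intrinsics and any distortion apply to the point x, -y, -z); pixel columns grow to the right and rows downward; lengths in m; the calibration is good to about 2 mm. A picture is of the moment at which its call begins. There is no depth.
- bot.close_job(): hands the job in, once; it reports no verdict.
The state is a dict: "time_s": time; "qpos": joint angles; "joint_vel": joint speeds; "joint_torque": joint torques, N m; "ee_pos": TCP position; "ee_rot": TCP orientation; "ft_force": force on the tool from outside, world axes, zero at the start; "ft_torque": the same for the moment, N m; "gripper_width": finger opening in m.
Only numpy, scipy, OpenCV 4.12 (cv2) and the standard library are available. Lean on these libraries where they do the work, as an engineer would, in place of code of your own. Each camera call takes 0.05 s, during which the arm holds its last target. There are 200 camera calls.

## Task

Start the purge from the low control rail on the bench, pressing with the fingertips only: first press down the raised near end of the rocker so that it is switched fully over, then push the square key fully in so that it stays in, and last press the long bar key right down and keep it there; the purge runs only while the bar is held, so the program finishes while still holding the bar down. The four modules may stand in any order on the rail. Leave the round mushroom-headed stop button alone, and do not pick up or shove the beaker, the timer or the small carton that stand about the rail.

Things in the scene. Friction and masses are not known exactly. Their poses are not given: they have to be found in the camera images.
- rail: aluminium rail fixed on the bench, 72 x 364 x 14 mm, origin at the centre of its underside; y axis along its row of modules, x axis away from the robot; it may stand turned a little. Four grey modules sit on it about 80 mm apart in any order; their keys are all black and differ by shape. A tall instrument's front rises behind it, at about x = 0.62 m: keep the wrist clear of it
- rocker_raised_end (a point): point to press, on top of the rocker's raised near lobe, 18 mm from the pivot along rail -x (towards the robot); about 65 mm above the bench, 57 mm when switched over (it moves with the lobe). The rocker is a black seesaw, 56 mm along rail x, 26 mm wide: two flat lobes in a shallow V
- mod_rocker: grey housing 64 x 58 x 34 mm of the rocker's module, origin at the centre of its underside, axes as the rail's; the pivot lies along its y axis, 43 mm above this origin. Off: far lobe level, near lobe sloping up to 20 mm above the housing top. Over: near lobe level 9 mm above the housing top, far lobe sloping up
- rocker (a joint): angle of the rocker in rad: 0 off (near end up), up to 0.05 at the start, 0.4 fully over (near end down against its stop). It has no spring, stays where it is left, and takes about 2 N to move
- latch_top (a point): centre of the top of the square key, a black 30 x 30 mm push key whose top stands 12 mm above its housing, 60 mm above the bench, when out
- latch (a joint): travel of the square key in m: 0 out, 0.006 fully in; pushed straight down with about 3 N; it has no spring back and stays in
- bar_top (a point): centre of the top of the long bar key, black, 20 mm (rail x) by 48 mm (rail y), top 12 mm above its housing, 60 mm above the bench, when up
- bar (a joint): travel of the bar key in m: 0 up, 0.006 fully down against its stop; a spring pushes it up with 1.5 N at first and 5 N when fully down, so it returns when let go
- stop_top (a point): crown of the mushroom-headed stop button: round black domed head 36 mm across, 21 mm above its housing, 69 mm above the bench. Not to be pressed
- stop (a joint): travel of the stop button in m: 0 up, 0.005 down, sprung
- mod_latch: grey housing 64 x 58 x 34 mm (x by y by z) of the control module that carries the square key, clipped fast on the rail, origin at the centre of its underside, x and y axes as the rail's; its flat top is 34 mm above the origin
- mod_bar: grey housing 64 x 58 x 34 mm (x by y by z) of the control module that carries the bar key, clipped fast on the rail, origin at the centre of its underside, x and y axes as the rail's; its flat top is 34 mm above the origin
- beaker: empty clear beaker, 56 mm across, 68 mm high, loose, standing in front of the rail; origin at the centre of its underside
- timer: flat pale bench timer 64 x 64 x 20 mm with three small fixed buttons, loose, lying in front of the rail; not part of the job; origin at the centre of its underside
- pack: small printed filter carton 51 x 76 x 45 mm, loose, standing beyond the left end of the rail; origin at the centre of its underside

How it is judged:
By the outcome, as a careful person would: the job done as asked, in the order asked, and still so for the second after the job is handed in, while the arm keeps its last pose, push and grip.
It also fails if it takes over 48 s, if anything falls off the work surface, if the arm or the gripper's body presses on something with over 40 N, if the wrist force passes 120 N, or if a joint passes its speed limit or range.

## Working session

There is one attempt and no reset: what is moved stays moved. The work goes in short steps, Python scripts to look and compute and a tool call to move; the robot and the scene stay as the last step left them, time stands still between calls to the robot, and variables do not carry over. Pictures are saved under pics/ and viewed, on a budget of 10 in all, crops included, one or two more only if the job needs it, and the job is handed in when it is done.

Besides the shell and the picture viewer there is one more tool, called after "Call:" by a JSON object that holds its "api" and its "payload", one argument or row to a line. carry_out: Moves the arm, as the interface text tells. Its arguments: {"type":"object","properties":{"targets":{"type":"array"}},"required":["targets"]}

```bash
mkdir -p pics
cat > h.py <<'E'
import numpy as np,cv2
from workcell import bot,imaging
def snap(n,f):
    s=imaging.snapshot(n); cv2.imwrite('pics/'+f,s['pixels'][:,:,::-1]); np.savez('pics/'+n,m=s['mtx'],p=s['pose']); print({k:(v if k!='pixels' else '') for k,v in s.items()}); return s
def ray(n,u,v,z):
    d=np.load('pics/%s.npz'%n); m,p=d['m'],d['p']
    c=np.linalg.solve(m,[u,v,1]); w=p[:3,:3]@(c*[1,-1,-1]); o=p[:3,3]
    return o+w*(z-o[2])/w[2]
def proj(n,P):
    d=np.load('pics/%s.npz'%n); m,p=d['m'],d['p']
    c=p[:3,:3].T@(np.array(P)-p[:3,3]); q=m@(c*[1,-1,-1]); return q[:2]/q[2]
E
python3 - <<'E'
from h import *
snap('top','top1.png');snap('side','side1.png');s=bot.state();print(s,bot.tips_ahead)
E
```

```text
{'pixels': '', 'mtx': array([[498.89049308,   0.        , 323.4525254 ],
       [  0.        , 498.89049308, 204.70161758],
       [  0.        ,   0.        ,   1.        ]]), 'pose': array([[ 0.00493322,  0.9981301 , -0.06092592,  0.3613382 ],
       [-0.99995776,  0.00445141, -0.00804137,  0.24268534],
       [-0.00775513,  0.06096302,  0.9981099 ,  1.02710071],
       [ 0.        ,  0.        ,  0.        ,  1.        ]])}
{'pixels': '', 'mtx': array([[416.99281393,   0.        , 316.14380745],
       [  0.        , 416.99281393, 197.84485852],
       [  0.        ,   0.        ,   1.        ]]), 'pose': array([[ 0.96956702,  0.11932209, -0.21378032,  0.23991323],
       [-0.24413557,  0.40567701, -0.88080871, -0.50211749],
       [-0.01837417,  0.90619446,  0.42246182,  0.43824738],
       [ 0.        ,  0.        ,  0.        ,  1.        ]])}
{'time_s': 0.1, 'qpos': array([-1.32618734,  0.33388745,  0.03985255,  1.46616022, -0.01342369,
        1.3432852 , -0.05850927]), 'joint_vel': array([-6.18763964e-05, -2.09969083e-03,  1.21017300e-04, -1.80457304e-03,
       -3.80802346e-04, -2.78646205e-04,  8.99599901e-04]), 'joint_torque': array([ 3.67579414e-03, -6.57806897e+01,  1.34003565e+00, -4.04709971e+01,
       -5.96713903e-02,  4.06334130e-02,  7.96904465e-05]), 'ee_pos': array([0.21897319, 0.61160269, 0.24372844]), 'ee_rot': array([-3.0938998 ,  1.56932176, -1.86692278]), 'ft_force': array([-0.72292635,  0.02653295,  0.59544067]), 'ft_torque': array([-0.02061009,  0.07140789, -0.00096327]), 'gripper_width': 0.08723919421875065} 0.022
```

View pics/top1.png

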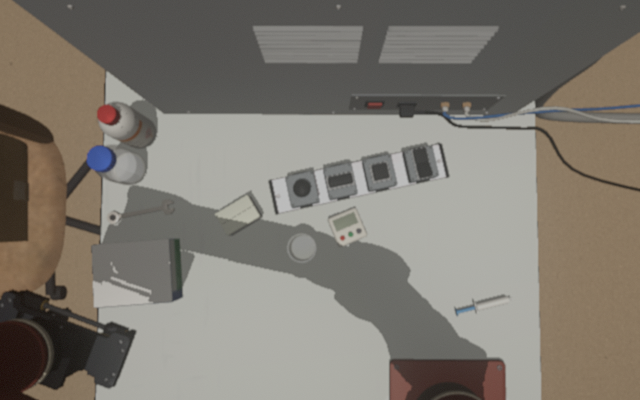

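View pics/side1.png

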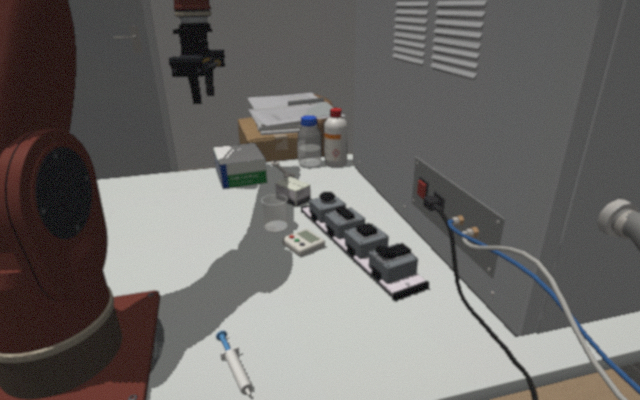

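The top view shows, left to right, the stop button (302,187), bar (340,180), square key (380,171) and rocker (422,162). I'll enlarge it to read the points more exactly.

Run:
```python
from h import *
im=cv2.imread('pics/top1.png')[135:220,260:460]
cv2.imwrite('pics/c1.png',cv2.resize(cv2.convertScaleAbs(im,alpha=1.5,beta=20),None,fx=4,fy=4,interpolation=cv2.INTER_CUBIC))
```

```text
(no output)
```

View pics/c1.png

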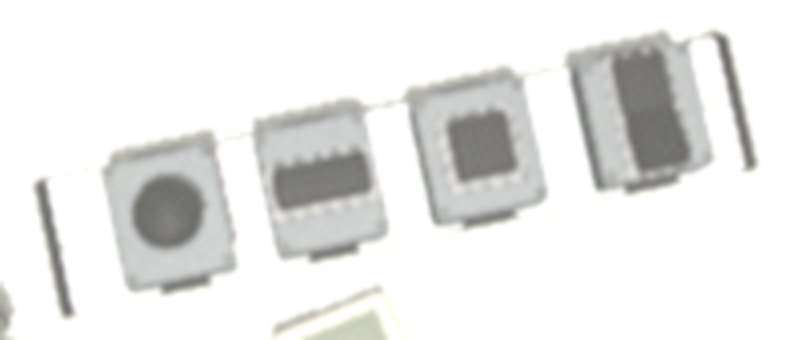

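Crop (4x, offset 260,135): bar centre (322,180), square key (482,146), stop (168,211), rocker pivot ~(648,108), near lobe centre ~(658,138). Rail ends run (41,181)-(68,314) and (718,34)-(752,168).

Run:
```python
from h import *
r=lambda u,v,z:ray('top',260+u/4,135+v/4,z)
a,b,c,d=[r(*q,.014) for q in[(41,181),(68,314),(718,34),(752,168)]]
cen=(a+b+c+d)/4; yv=((a+b)-(c+d))/2; yaw=np.arctan2(-yv[0],yv[1]); print('rail',cen,np.linalg.norm(yv),np.linalg.norm(a-b),yaw)
ex=np.array([np.cos(yaw),np.sin(yaw)]); ey=np.array([-ex[1],ex[0]])
for n,u,v,z in[('stop',168,211,.064),('bar',322,180,.06),('latch',482,146,.06),('lobe',658,138,.063),('pivot',648,108,.057),('lobend',664,168,.068)]:
    p=r(u,v,z); q=p[:2]-cen[:2]; print(n,p.round(4),'rail xy',q@ex,q@ey)
for n,x,y,z in[('bar',0,.04,.06),('latch',0,-.04,.06),('lobe',-.018,-.12,.065)]:
    P=np.r_[cen[:2]+ex*x+ey*y,z]; print(n,P,proj('top',P),proj('side',P))
from scipy.spatial.transform import Rotation as R
print(R.from_euler('xyz',bot.state()['ee_rot']).as_matrix().round(3))
```

```text
rail [0.47702851 0.17908854 0.014     ] 0.35515284536492925 0.06943049867193196 0.2171037776268883
stop [0.4529 0.2922 0.064 ] rail xy 0.00077165891327423 0.11566069518880441
bar [0.4687 0.2175 0.06  ] rail xy 0.0001593579892952928 0.03931323126268018
latch [0.4857 0.1396 0.06  ] rail xy -5.214121314485913e-05 -0.040380017710713714
lobe [0.4895 0.0546 0.063 ] rail xy -0.01460350068824651 -0.12425289186207128
pivot [0.5051 0.0582 0.057 ] rail xy 0.0013433737369871028 -0.12408256214434296
lobend [0.4743 0.0528 0.068 ] rail xy -0.0298510699048704 -0.12273976581112134
bar [0.46841242 0.21814956 0.06      ] [340.17274554 180.15377827] [342.18663158 209.37186977]
latch [0.4856446  0.14002753 0.06      ] [380.30362982 171.51501714] [363.54593114 226.22260619]
lobe [0.48529933 0.05802826 0.065     ] [422.94774954 171.52925938] [380.17243934 246.27994424]
[[-0.    -0.941  0.337]
 [-0.001  0.337  0.941]
 [-1.    -0.    -0.001]]
```

Run:
```python
import cv2
im=cv2.imread('pics/side1.png')[180:300,255:435]
cv2.imwrite('pics/c2.png',cv2.resize(cv2.convertScaleAbs(im,alpha=1.5,beta=20),None,fx=4,fy=4,interpolation=cv2.INTER_CUBIC))
```

```text
(no output)
```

View pics/c2.png

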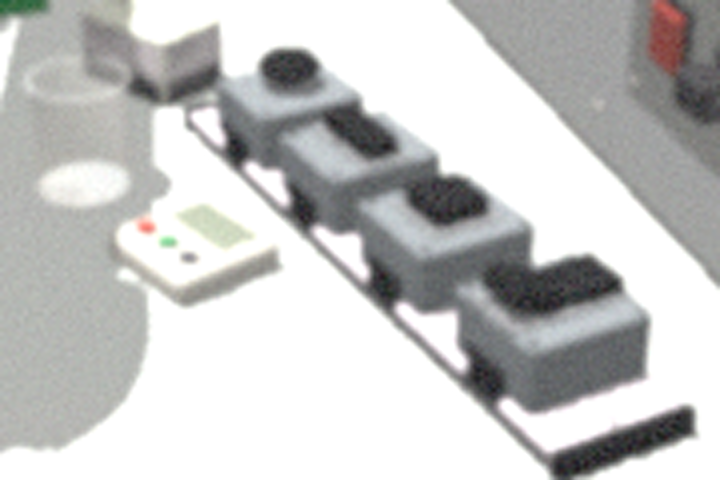

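The side view agrees on module order; my predicted tops land within about 3 px of the keys there. I'm closing the fingers and turning the jaws along the rail's y axis first.

Call:
{"api": "carry_out", "payload": {
  "targets": [
    {"fingers": 0, "delta_pos": [0, 0, 0], "yaw": -0.08},
    {"fingers": 0, "delta_pos": [0, 0, -1], "yaw": -0.08},
    {"fingers": 0, "delta_pos": [0, 0, -2], "yaw": -0.08},
    {"fingers": 0, "delta_pos": [0, 0, -2], "yaw": -0.08},
    {"fingers": 0, "delta_pos": [0, 0, -2], "yaw": -0.08},
    {"fingers": 0, "delta_pos": [0, 0, -2], "yaw": -0.08},
    {"fingers": 0, "delta_pos": [0, 0, -2], "yaw": -0.08},
    {"fingers": 0, "delta_pos": [0, 0, -2], "yaw": 0},
    {"fingers": 0, "delta_pos": [0, 0, -1], "yaw": 0},
    {"fingers": 0, "delta_pos": [0, 0, 0], "yaw": 0}
  ]
}}

```text
time_s: 1.1
ee_pos: [0.2211, 0.4728, 0.2447]
ee_rot: [-2.163, 1.571, -0.378]
ft_force: [0.3, 0.2, 0.7]
gripper_width: 0.0152
```

```bash
cat >> h.py <<'E'
from scipy.spatial.transform import Rotation as R
T={'bar':[.4686,.2178,.060],'latch':[.4857,.1398,.060],'lobe':[.4857,.0560,.065]}
def rel(n):
    s=bot.state(); M=R.from_euler('xyz',s['ee_rot']).as_matrix()
    d=np.array(T[n])-(s['ee_pos']+M[:,0]*bot.tips_ahead)
    print(s['time_s'],n,'tool delta cm',(M.T@d*100).round(2),'pos',s['ee_pos'].round(4),'F',s['ft_force'].round(2),'zang',np.arctan2(M[1,2],M[0,2])-np.pi/2,'xax',M[:,0].round(3),'w',s['gripper_width'],'q',s['qpos'].round(2))
E
python3 -c "
from h import *
rel('lobe')"
```

```text
1.1 lobe tool delta cm [ 15.77 -16.99 -46.35] pos [0.2211 0.4728 0.2447] F [0.3  0.2  0.74] zang 0.214375050306989 xax [ 0. -0. -1.] w 0.015173307361700078 q [-1.21  0.08 -0.01  1.77  0.    1.29  0.57]
```

Call:
{"api": "carry_out", "payload": {
  "targets": [
    {"fingers": 0, "delta_pos": [0, -3, -3], "yaw": 0},
    {"fingers": 0, "delta_pos": [0, -3, -4], "yaw": 0},
    {"fingers": 0, "delta_pos": [0, -2, -4], "yaw": 0},
    {"fingers": 0, "delta_pos": [0, -2, -4], "yaw": 0},
    {"fingers": 0, "delta_pos": [0, -2, -4], "yaw": 0},
    {"fingers": 0, "delta_pos": [0, -1, -4], "yaw": 0},
    {"fingers": 0, "delta_pos": [0, -1, -4], "yaw": 0},
    {"fingers": 0, "delta_pos": [0, -1, -4], "yaw": 0},
    {"fingers": 0, "delta_pos": [0, -1, -4], "yaw": 0},
    {"fingers": 0, "delta_pos": [0, -1, -4], "yaw": 0}
  ]
}}

```text
time_s: 2.1
ee_pos: [0.4713, 0.1286, 0.2447]
ee_rot: [-1.881, 1.57, -0.094]
ft_force: [0.0, 0.5, -0.6]
gripper_width: 0.0006
```

```bash
python3 -c "
from h import *
rel('lobe')"
```

```text
2.1 lobe tool delta cm [15.77  0.16 -7.39] pos [0.4713 0.1286 0.2447] F [ 0.02  0.51 -0.56] zang 0.21685305179731973 xax [ 0.001 -0.    -1.   ] w 0.0006188172198387421 q [-0.77 -0.01  0.41  1.86  0.01  1.29  1.43]
```

Call:
{"api": "carry_out", "payload": {
  "targets": [
    {"fingers": 0, "delta_pos": [2, 0, -2], "yaw": 0},
    {"fingers": 0, "delta_pos": [2, 0, -2], "yaw": 0},
    {"fingers": 0, "delta_pos": [2, 0, -2], "yaw": 0},
    {"fingers": 0, "delta_pos": [2, 0, -1], "yaw": 0},
    {"fingers": 0, "delta_pos": [2, 0, 0], "yaw": 0},
    {"fingers": 0, "delta_pos": [2, 0, 0], "yaw": 0},
    {"fingers": 0, "delta_pos": [1, 0, 0], "yaw": 0},
    {"fingers": 0, "delta_pos": [0, 0, 0], "yaw": 0}
  ]
}}

```text
time_s: 2.9
ee_pos: [0.4848, 0.0611, 0.1134]
ee_rot: [1.939, 1.568, -2.557]
ft_force: [-0.1, -0.4, 0.8]
gripper_width: 0.0002
```

```bash
python3 -c "
from h import *
rel('lobe')
snap('side','s2.png')
im=cv2.imread('pics/s2.png')[150:300,280:450]
cv2.imwrite('pics/c3.png',cv2.resize(cv2.convertScaleAbs(im,alpha=1.5,beta=20),None,fx=4,fy=4,interpolation=cv2.INTER_CUBIC))
s=bot.state();p=s['ee_pos']-[0,0,.022];q=proj('side',p);print((q-[280,150])*4)
"
```

```text
2.9 lobe tool delta cm [ 2.64  0.01 -0.52] pos [0.4848 0.0611 0.1134] F [-0.09 -0.36  0.76] zang 0.21678549276844628 xax [-0.002 -0.001 -1.   ] w 0.00021382720616621811 q [-0.68  0.12  0.49  2.02 -0.07  1.01  1.64]
{'pixels': '', 'mtx': array([[416.99281393,   0.        , 316.14380745],
       [  0.        , 416.99281393, 197.84485852],
       [  0.        ,   0.        ,   1.        ]]), 'pose': array([[ 0.96956702,  0.11932209, -0.21378032,  0.23991323],
       [-0.24413557,  0.40567701, -0.88080871, -0.50211749],
       [-0.01837417,  0.90619446,  0.42246182,  0.43824738],
       [ 0.        ,  0.        ,  0.        ,  1.        ]])}
[401.09102339 324.7154777 ]
```

View pics/c3.png

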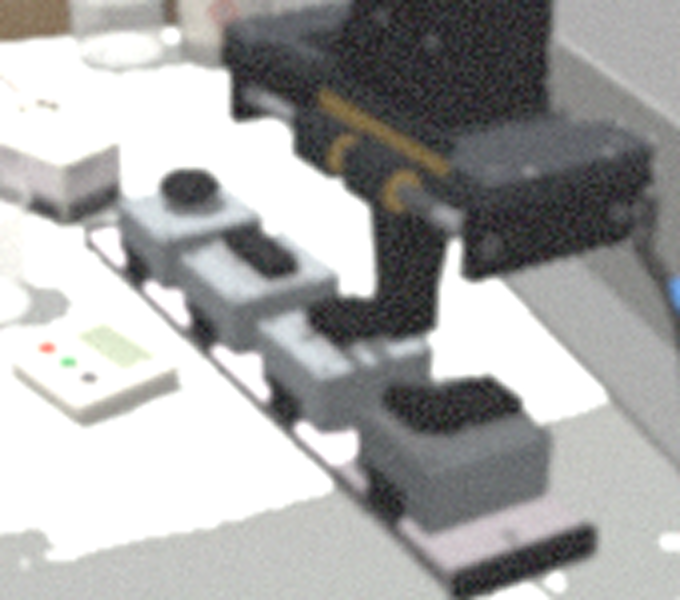

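The closed tips (405,335 in the crop) hang above the rocker's far-left side and the near lobe is at (415,400). The bias matches the earlier 3 px. I'll shift 5 mm along the rail and start pressing down.

Call:
{"api": "carry_out", "payload": {
  "targets": [
    {"fingers": 0, "delta_pos": [0.5, 0, -0.5], "yaw": 0},
    {"fingers": 0, "delta_pos": [0.7, 0, 0], "yaw": 0},
    {"fingers": 0, "delta_pos": [0.6, 0, 0], "yaw": 0},
    {"fingers": 0, "delta_pos": [0.4, 0, 0], "yaw": 0},
    {"fingers": 0, "delta_pos": [0.3, 0, 0], "yaw": 0},
    {"fingers": 0, "delta_pos": [0.3, 0, 0], "yaw": 0},
    {"fingers": 0, "delta_pos": [0.2, 0, 0], "yaw": 0},
    {"fingers": 0, "delta_pos": [0.2, 0, 0], "yaw": 0},
    {"fingers": 0, "delta_pos": [0, 0, 0], "yaw": 0}
  ]
}}

```text
time_s: 3.85
ee_pos: [0.4863, 0.0559, 0.0824]
ee_rot: [2.813, 1.571, -1.683]
ft_force: [0.9, 1.5, 0.3]
gripper_width: 0.0005
```

```bash
python3 -c "
from h import *
rel('lobe')"
```

```text
3.85 lobe tool delta cm [-0.46  0.06  0.02] pos [0.4863 0.0559 0.0824] F [0.86 1.48 0.29] zang 0.21623948242903035 xax [-0. -0. -1.] w 0.0005473992920893942 q [-0.66  0.17  0.49  2.05 -0.1   0.94  1.68]
```

Call:
{"api": "carry_out", "payload": {
  "targets": [
    {"fingers": 0, "delta_pos": [0.1, 0, 0], "yaw": 0},
    {"fingers": 0, "delta_pos": [0.1, 0, 0], "yaw": 0},
    {"fingers": 0, "delta_pos": [0.1, 0, 0], "yaw": 0},
    {"fingers": 0, "delta_pos": [0.1, 0, 0], "yaw": 0},
    {"fingers": 0, "delta_pos": [0, 0, 0], "yaw": 0},
    {"fingers": 0, "delta_pos": [0, 0, 0], "yaw": 0}
  ]
}}

```text
time_s: 4.45
ee_pos: [0.4864, 0.0559, 0.0793]
ee_rot: [-0.01, 1.57, 1.777]
ft_force: [-5.7, -1.5, 12.3]
gripper_width: 0.0005
```

Tip stalled at 57 mm with 12 N, which matches the rocker's stop. Lifting and moving over the square key.

Call:
{"api": "carry_out", "payload": {
  "targets": [
    {"fingers": 0, "delta_pos": [-1, 0, 0], "yaw": 0},
    {"fingers": 0, "delta_pos": [-2, 0, 0], "yaw": 0},
    {"fingers": 0, "delta_pos": [-1, 0, 1], "yaw": 0},
    {"fingers": 0, "delta_pos": [0, 0, 2], "yaw": 0},
    {"fingers": 0, "delta_pos": [0, 0, 2], "yaw": 0},
    {"fingers": 0, "delta_pos": [0, -1, 2], "yaw": 0},
    {"fingers": 0, "delta_pos": [0, -0.8, 1.2], "yaw": 0},
    {"fingers": 0, "delta_pos": [0, 0, 0], "yaw": 0},
    {"fingers": 0, "delta_pos": [0, 0, 0], "yaw": 0}
  ]
}}

```text
time_s: 5.35
ee_pos: [0.4864, 0.1391, 0.1185]
ee_rot: [2.684, 1.57, -1.813]
ft_force: [-0.7, 0.3, -0.2]
gripper_width: 0.0005
```

```bash
python3 -c "
from h import *
rel('latch')
snap('side','s3.png')
im=cv2.imread('pics/s3.png')[150:300,280:450]
cv2.imwrite('pics/c4.png',cv2.resize(cv2.convertScaleAbs(im,alpha=1.8,beta=50),None,fx=4,fy=4,interpolation=cv2.INTER_CUBIC))
" | head -1
```

```text
5.35 latch tool delta cm [3.65 0.05 0.09] pos [0.4864 0.1391 0.1185] F [-0.67  0.29 -0.2 ] zang 0.2159089607077953 xax [-0.    -0.001 -1.   ] w 0.0004946670232852377 q [-0.76  0.15  0.43  1.98 -0.07  1.02  1.49]
```

View pics/c4.png

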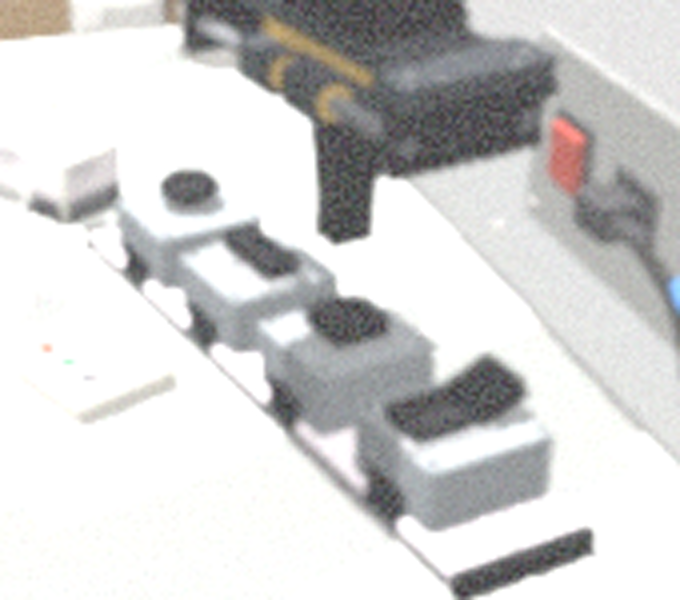

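The rocker is over: its far lobe now slopes up at (495,375) and the near lobe lies level at (420,415). The tips at (345,235) are over the square key at (348,318). Pressing it.

Call:
{"api": "carry_out", "payload": {
  "targets": [
    {"fingers": 0, "delta_pos": [1, 0, 0], "yaw": 0},
    {"fingers": 0, "delta_pos": [1, 0, 0], "yaw": 0},
    {"fingers": 0, "delta_pos": [1, 0, 0], "yaw": 0},
    {"fingers": 0, "delta_pos": [0.5, 0, 0], "yaw": 0},
    {"fingers": 0, "delta_pos": [0.3, 0, 0], "yaw": 0},
    {"fingers": 0, "delta_pos": [0.2, 0, 0], "yaw": 0},
    {"fingers": 0, "delta_pos": [0.2, 0, 0], "yaw": 0},
    {"fingers": 0, "delta_pos": [0.1, 0, 0], "yaw": 0},
    {"fingers": 0, "delta_pos": [0, 0, 0], "yaw": 0},
    {"fingers": 0, "delta_pos": [0, 0, 0], "yaw": 0}
  ]
}}

```text
time_s: 6.4
ee_pos: [0.4865, 0.1398, 0.0763]
ee_rot: [-0.616, 1.57, 1.17]
ft_force: [-4.0, -1.7, 8.6]
gripper_width: 0.0005
```

Call:
{"api": "carry_out", "payload": {
  "targets": [
    {"fingers": 0, "delta_pos": [0.1, 0, 0], "yaw": 0},
    {"fingers": 0, "delta_pos": [0, 0, 0], "yaw": 0},
    {"fingers": 0, "delta_pos": [0, 0, 0], "yaw": 0}
  ]
}}

```text
time_s: 6.7
ee_pos: [0.4865, 0.1399, 0.0761]
ee_rot: [-0.322, 1.57, 1.465]
ft_force: [-8.2, -4.2, 19.3]
gripper_width: 0.0006
```

The key is against its stop (19 N, tip at 54 mm). On to the bar.

Call:
{"api": "carry_out", "payload": {
  "targets": [
    {"fingers": 0, "delta_pos": [-1, 0, 0], "yaw": 0},
    {"fingers": 0, "delta_pos": [-2, 0, 0], "yaw": 0},
    {"fingers": 0, "delta_pos": [-1, 0, 1], "yaw": 0},
    {"fingers": 0, "delta_pos": [0, 0, 2], "yaw": 0},
    {"fingers": 0, "delta_pos": [0, 0, 2], "yaw": 0},
    {"fingers": 0, "delta_pos": [0, 0, 2], "yaw": 0},
    {"fingers": 0, "delta_pos": [0, 0, 1], "yaw": 0},
    {"fingers": 0, "delta_pos": [0, 0, 0], "yaw": 0},
    {"fingers": 0, "delta_pos": [0, 0, 0], "yaw": 0}
  ]
}}

```text
time_s: 7.6
ee_pos: [0.4693, 0.2175, 0.1145]
ee_rot: [-3.137, 1.57, -1.35]
ft_force: [-0.3, -0.4, -0.5]
gripper_width: 0.0004
```

```bash
python3 -c "
from h import *
rel('bar')
snap('side','s4.png')
im=cv2.imread('pics/s4.png')[150:300,280:450]
cv2.imwrite('pics/c5.png',cv2.resize(cv2.convertScaleAbs(im,alpha=1.8,beta=50),None,fx=4,fy=4,interpolation=cv2.INTER_CUBIC))
" | head -1
```

```text
7.6 bar tool delta cm [3.25 0.06 0.04] pos [0.4693 0.2175 0.1145] F [-0.32 -0.43 -0.5 ] zang 0.2161382851196738 xax [ 0. -0. -1.] w 0.0003807863191927115 q [-0.86  0.18  0.38  1.96 -0.08  1.02  1.34]
```

View pics/c5.png

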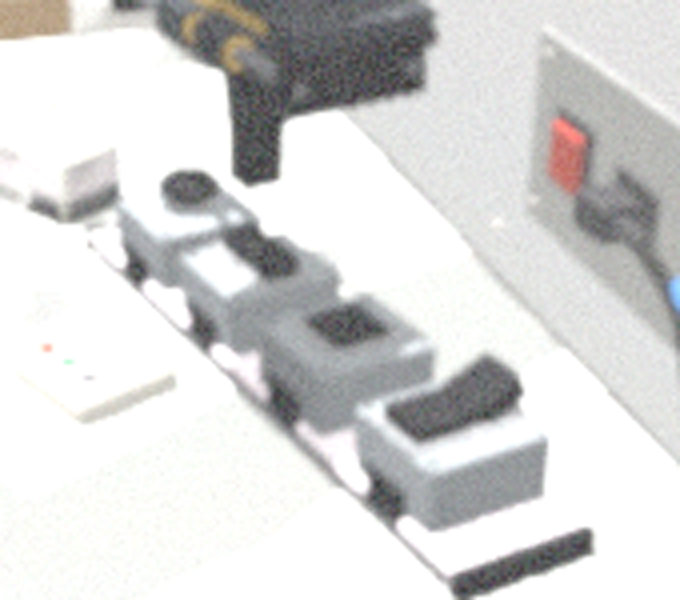

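The square key at (348,323) stays down, lower than before. The rocker is still over, and the tips at (257,178) are above the bar at (262,250). Pressing and holding the bar: 32 mm to its top, plus 6 mm travel and a little extra.

Call:
{"api": "carry_out", "payload": {
  "targets": [
    {"fingers": 0, "delta_pos": [1, 0, 0], "yaw": 0},
    {"fingers": 0, "delta_pos": [1, 0, 0], "yaw": 0},
    {"fingers": 0, "delta_pos": [0.8, 0, 0], "yaw": 0},
    {"fingers": 0, "delta_pos": [0.4, 0, 0], "yaw": 0},
    {"fingers": 0, "delta_pos": [0.3, 0, 0], "yaw": 0},
    {"fingers": 0, "delta_pos": [0.2, 0, 0], "yaw": 0},
    {"fingers": 0, "delta_pos": [0.2, 0, 0], "yaw": 0},
    {"fingers": 0, "delta_pos": [0.1, 0, 0], "yaw": 0},
    {"fingers": 0, "delta_pos": [0, 0, 0], "yaw": 0},
    {"fingers": 0, "delta_pos": [0, 0, 0], "yaw": 0}
  ]
}}

```text
time_s: 8.65
ee_pos: [0.4692, 0.2178, 0.0762]
ee_rot: [0.374, 1.57, 2.161]
ft_force: [-8.2, -6.0, 22.0]
gripper_width: 0.0004
```

Call:
{"api": "carry_out", "payload": {
  "targets": [
    {"fingers": 0, "delta_pos": [0, 0, 0], "yaw": 0},
    {"fingers": 0, "delta_pos": [0, 0, 0], "yaw": 0},
    {"fingers": 0, "delta_pos": [0, 0, 0], "yaw": 0},
    {"fingers": 0, "delta_pos": [0, 0, 0], "yaw": 0},
    {"fingers": 0, "delta_pos": [0, 0, 0], "yaw": 0},
    {"fingers": 0, "delta_pos": [0, 0, 0], "yaw": 0}
  ]
}}

```text
time_s: 9.25
ee_pos: [0.4692, 0.2178, 0.0762]
ee_rot: [0.371, 1.57, 2.157]
ft_force: [-8.6, -5.6, 21.7]
gripper_width: 0.0006
```

```bash
python3 -c "
from h import *
rel('bar')
snap('side','s5.png')
im=cv2.imread('pics/s5.png')[150:300,280:450]
cv2.imwrite('pics/c6.png',cv2.resize(cv2.convertScaleAbs(im,alpha=1.8,beta=50),None,fx=4,fy=4,interpolation=cv2.INTER_CUBIC))
" | head -1
```

```text
9.25 bar tool delta cm [-0.58  0.06  0.01] pos [0.4692 0.2178 0.0762] F [-8.56 -5.55 21.73] zang 0.21582305465327667 xax [-0.     0.001 -1.   ] w 0.0006208517339132112 q [-0.85  0.23  0.37  1.99 -0.1   0.94  1.36]
```

View pics/c6.png

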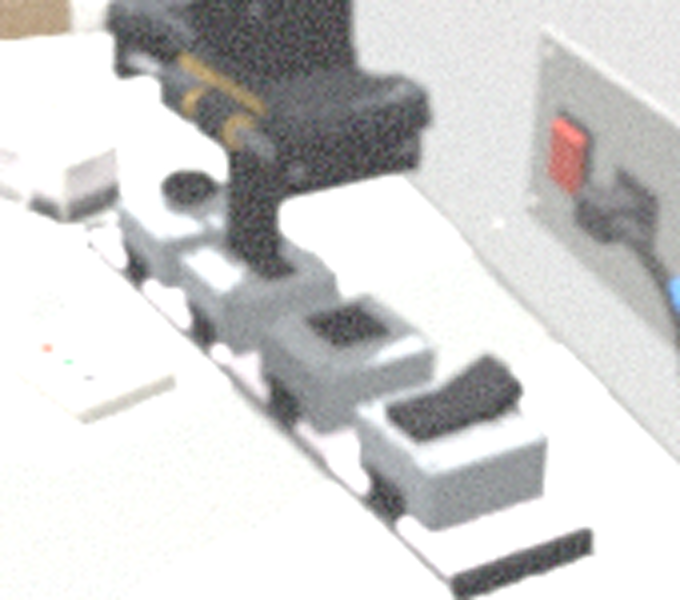

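The bar is held flat under the fingertips at (258,265). The square key at (348,323) is in, the rocker is over, and the stop button at (190,187) is untouched. Force and pose are steady, so I'm handing in.

```bash
python3 -c "
from workcell import bot
print(bot.close_job())"
```

```text
the job is handed in; nothing more can be done
None
```

The purge was started in the order asked, using only the closed fingertips, and handed in after about 9.3 s with the bar still held down.

| Step | Tip height at the end of the press | Force | What the pictures showed |
|---|---|---|---|
| Rocker | 57 mm, its switched-over height | 12 N | far lobe up, near lobe level |
| Square key | 54 mm, fully in | 19 N | stayed down after I lifted off |
| Bar key | 54 mm, fully down | 22 N | held flat under the fingertips |

- **Bar hold:** the force and pose did not change over the last 0.6 s before hand-in. About 10 N of that force is sideways, but nothing slipped.
- **Left alone:** the stop button was not touched. No move came near the beaker, timer or carton, though I did not measure their positions again at the end.
- **Disagreement:** points projected into the side camera were about 3 px off, roughly 6 mm. The fingertips showed a similar shift, so I aimed from the top camera, and the contact heights confirmed it. The rail also measured 355 mm long instead of 364 mm, probably because I read its end caps short.

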